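Measure the travel of a sampler drive's sprung tensioner arm

ROBOT

A 7-joint arm with a two-finger parallel gripper is mounted at the origin on the work surface. World frame = base frame: x ahead of the robot, y to its left, z up, the work surface at z = 0. Lengths are in m, angles in rad, forces in N, time in s.
With the tool pointing down it reaches from about 0.425 to 0.925 m from the base axis. Payload 6.8 kg.
Tool frame: the origin (TCP) lies midway between the tips of the shut fingers; the grasp point (between the pads) lies 19 mm behind it; z points along the fingers, x is the direction in which the jaws open and shut, and the axes are right-handed (so a half turn about z gives the same grasp; the last joint's range is limited). The gripper opens to 85 mm and grips with 20 to 120 N. Pads are 22 mm wide; open, the fingers measure 114 mm over their backs; the gripper's body (76 mm by 85 mm) begins 54 mm behind the grasp point. The pads swing forward as they close: fully open they stand 13 mm farther back than shut.
Start: joints at [1.002, 0.477, 0.022, 1.555, -0.011, 1.109, -0.083], TCP at [0.3, -0.605, 0.231] pointing down, gripper open.
Joint ranges: [-2.96, 2.96], [-0.34, 2.1], [-1.41, 1.46], [0.24, 2.44], [-1.37, 4.51], [0.17, 1.92], [-2.96, 2.96]. Speed limits (rad/s): [2.39, 2.39, 3.14, 3.14, 3.14, 3.14, 3.14].

INTERFACE

Orientations are given as a unit quaternion [w, x, y, z].
In Python, from station import bot gives the robot as it stands.
- The arm moves only by the tool step_arm, never from a script. Its argument "increments" is a list of rows, each a list of 7 numbers: the shift along the tool's x, y, z in cm, then the turn, a rotation vector about the tool's x, y, z in degrees, then the closure, from 0 (fully open) to 1 (shut). A call has 1 to 20 rows; each row shifts and turns the commanded pose from where the row before left it, along the tool's axes as they then stand; what a row does not reach is not made up. A row lasts 1/10 s, in which the tool goes at most 50 mm and 8.59 degrees, less where a joint would pass 70% of its speed; a pose out of reach is approached as far as the arm can. A call is refused whole if a number of a shift passes 5 or a number of a turn 8.59, either way. A call with a gripper value outside its range is refused whole. The fingers move at their own pace and stop on an object; "squeeze" is the grip in N (left out, the last holds). Time passes only in rows, so rows that do not move let the fingers close. It gives the time, the measured TCP pose, the force and the opening at its end, in the units of the state.
- bot.get_obs(): the state, without advancing time (a new reading comes with each control period).
- bot.read_camera(name): name is "scene" or "top"; returns a dict with "pixels" (400x640x3 uint8, red, green, blue), "vertical_fov" (degrees; the focal length in pixels is half the picture's height over the tangent of half this angle, whatever the lens; pixels are square), "cx", "cy" (the principal point, pixels), "camera_from_world" (4x4, takes a point from world to camera coordinates). Camera axes: x right, y down, z forward; pixel columns grow to the right and rows downward; lengths in m; the calibration is good to about 2 mm. A picture is of the moment at which its call begins. There is no depth.
- bot.hand_in(): hands the job in, once; it reports no verdict.
Trained networks look in a picture, given as the dict that the camera call returned (one of the last four; its "shot" number tells which), for a name from the list of things; names that differ only in an ending like _2 or _b are one class to them, and where a whole thing is asked for, a point or a joint stands for the part that bears it (a point fixed in the world has none). Each returns a list of dicts, best first, with "score" (0 to 1); they miss things now and then, are a little off and sometimes report something else, mostly with a low value. They report only what shows in the picture. A call takes as long as a camera call.
- bot.find_in(picture, query): "point" ([column, row] in pixels, amid what is visible of it).
- bot.cut_out(picture, query): "pixels" (400x640 bool, what is visible of it) and "point" ([column, row] in pixels, amid what is visible of it).
- bot.pinpoint(picture, query): "point" ([column, row] in pixels: a listed point, or the origin of a listed thing).
The state is a dict: "t": time; "q": joint angles; "joint_vel": joint speeds; "joint_torque": joint torques, N m; "eef_pos": TCP position; "tool_rot": TCP orientation; "contact_force": force on the tool from outside, world axes, zero at the start; "torque": the same for the moment, N m; "gripper_width": opening from 0.0 (shut) to 1.0 (fully open).
Only numpy, scipy, OpenCV 4.12 (cv2) and the standard library are available. Lean on these libraries where they do the work, as an engineer would, in place of code of your own. Each camera call takes 0.05 s, during which the arm holds its last target.

TASK

Check the travel of the sprung tensioner arm on the sampler drive: first push the red rider back along the curved scale to zero, until it meets the arm's black pointer. Then swing the arm by its blue roller through its travel until it bears firmly on the rubber stop, without ramming it, so that the pointer carries the rider along. Ease the arm gently all the way back to rest, never letting it snap, and let go: the rider must be left at the reading of the stop; leave the bottles and the can alone.

Things in the scene. Friction and masses are not known exactly. Their poses are not given: they have to be found in the camera images.
- drive: Sampler drive, bolted down: light-grey plate 285 x 340 x 12 mm flat on the bench. Origin: the tensioner arm's vertical pivot axis, at bench height; plate spans x -87..198, y -170..170 mm. Angles are counterclockwise from above, about the pivot, from this body's x. Motor (60 across, 54 mm high) at x -35, y -125; all else on it under 41 mm high, save roller and rider tab.
- scale_zero (a point): Reading 0 on the curved scale, on the drive, at angle -0.5 rad, 161 mm from the pivot, on the rail's top (22 mm over the bench). The rail (white, partly green, radius 151 to 171 mm) runs on counterclockwise to reading 1.25 rad. On the plate outside it: a short black tick each 0.1 rad, a long one each 0.5.
- tensioner (a joint): Angle (rad) of the sprung arm: 0 at rest, grows counterclockwise; its centre line is at angle -0.5 + value. Aluminium bar 12 mm wide, top 26 mm high, from a 48 mm spring drum on the pivot; black pointer 8 mm wide to radius 149 mm. Push at the roller: 2.7 N at 0, 4.5 N more per rad, plus 2.7 N per rad/s of damping. Let go when deflected it snaps back; over 1.6 rad/s is harmful.
- roller (a point): Middle (45 mm over the bench) of the blue roller on the arm: upright, 26 mm in diameter, from 26 to 60 mm over the bench, 110 mm from the pivot. The arm is pushed or gripped here. Axes: x from the pivot along the arm, y counterclockwise, z up.
- rider (a joint): Angle (rad) of the red rider on the scale, 0 to 1.15, growing counterclockwise. It stays by friction (0.75 N at its tab). It reads the same as the arm when the arm's pointer touches it; the pointer can only push it counterclockwise. At the start it stands up the scale, left from an earlier check.
- rider_tab (a point): Middle (48 mm over the bench) of the rider's upright red tab, by which it is pushed: 12 mm radially, 9 mm along the scale, from 30 to 66 mm over the bench; 161 mm out from the pivot along the reading line and 6 mm counterclockwise of it. Its red shoe: 24 x 22 mm, top 31 mm high. Axes: x outward, y counterclockwise, z up.
- stop: Stop: upright black hard-rubber buffer, 14 mm in diameter, top 30 mm over the bench, steel block behind it; 56 to 71 mm from the pivot, set anew each time. Origin on its axis, 12 mm over the bench. The arm touches when its centre line is 13 mm from the axis; the rubber gives only 0.2 mm at 20 N. 8 N on it for 0.5 s is firm, over 25 N is ramming; extra push on the roller acts 1.6 to 2 times here.
- amber_bottle: Bystander: amber glass bottle, 66 mm across, 150 mm tall; origin under its centre.
- clear_bottle: Bystander: clear glass bottle with orange cap, 72 mm across, 140 mm tall; origin under its centre.
- duster_can: Bystander: green metal can, 60 mm across, 190 mm tall; origin under its centre.

How it is judged:
On the way, in this order (a step that is already met when the one before it is completed fails the run):
1. the red rider has been pushed back to zero, against the resting pointer (both within 0.04 rad of 0) (value of joint each of rider, tensioner below 0.04 rad), for 0.1 s.
2. the arm bears on the rubber stop with at least 8 N for half a second (contact force between stop and anything else above 8 N and y of stop in the frame of roller below 0.0145 m), for 0.5 s.
3. the arm has been eased back to rest (within 0.04 rad) (value of joint tensioner below 0.04 rad), for 0.2 s.
At the end, for the whole second after the job is handed in: The arm is back at rest (within 0.04 rad of 0) and let go; the rider stands still at the reading the arm had on the stop (measured at the buffer, within about 2 mm, that is about 0.03 rad on the scale) (value of joint tensioner below 0.04 rad and y of stop in the frame of rider_tab between 0.0045 and 0.009 m and velocity of joint rider between -0.05 and 0.05 rad/s); the robot touches nothing.
It fails at once if the stop is rammed: more than 25 N on the buffer (contact force between stop and anything else above 25 N).
It fails at once if the arm snaps back: faster than 1.6 rad/s towards rest (velocity of joint tensioner below -1.6 rad/s).
It fails at once if a bottle or the can is moved by more than 20 mm or tipped (distance of any of amber_bottle, clear_bottle, duster_can from where it was at the start of the episode above 0.02 m or angle between any of amber_bottle, clear_bottle, duster_can's own z axis and vertical above 0.2 rad).
It also fails if it takes over 70 s, if anything falls off the work surface, if the arm or the gripper's body presses on something with over 40 N, if the wrist force passes 120 N, or if a joint passes its speed limit or range.

## Working session

There is one attempt and no reset: what is moved stays moved. The work goes in short steps, Python scripts to look and compute and a tool call to move; the robot and the scene stay as the last step left them, time stands still between calls to the robot, and variables do not carry over. Pictures are saved under pics/ and viewed, and the job is handed in when it is done.

Besides the shell and the picture viewer there is one more tool, called after ">>>" as a command line: name --pt "numbers of a row" for each row, then --argument value for the rest. step_arm: Moves the arm, as the interface text tells. Its arguments: {"type":"object","properties":{"increments":{"type":"array"},"squeeze":{"type":"number"}},"required":["increments"]}

```bash
ls; mkdir -p pics; python3 - <<'E'
from station import bot
import cv2
print(bot.get_obs())
for n in ("scene","top"):
    p=bot.read_camera(n); cv2.imwrite(f"pics/{n}0.png",p["pixels"][:,:,::-1])
    print(n,p["vertical_fov"],p["cx"],p["cy"],p["camera_from_world"].tolist() if hasattr(p["camera_from_world"],'tolist') else p["camera_from_world"],p.keys())
    for q in ("drive","scale_zero","roller","rider_tab","stop","amber_bottle","clear_bottle","duster_can"):
        print(q,[(r["point"],r["score"]) for r in bot.pinpoint(p,q)][:2])
E
```

```text
pics
{'t': 0.0, 'q': array([ 1.00186359,  0.47782768,  0.02233703,  1.55644713, -0.01149981,
        1.10927919, -0.08312963]), 'joint_vel': array([-0.00142952, -0.00077204, -0.00050722,  0.00025119, -0.00034233,
        0.00149349,  0.00083647]), 'joint_torque': array([ 6.86076032e-05, -5.96469319e+01,  1.60800129e+00, -2.81208390e+01,
        1.25310535e-02,  9.39571444e-03,  1.13520414e-05]), 'eef_pos': array([ 0.29989674, -0.60406696,  0.23030899]), 'tool_rot': array([-4.23820979e-04,  8.49908227e-01, -5.26929943e-01, -8.12722657e-04]), 'contact_force': array([-0.3751052 , -0.56758843, -0.68199597]), 'torque': array([-0.01048295,  0.00626651, -0.01983476]), 'gripper_width': 1.0017240136528105}
scene 48.45105136878626 315.0651696833996 204.3576412693569 [[0.05475542787018908, 0.998495567705363, 0.0029059235187934213, -0.03621086105208631], [0.6746742579867563, -0.034851995005681084, -0.7372923328328755, -0.2908555673652036], [-0.7360818492048095, 0.0423313089434821, -0.6755675921433466, 1.3898680478426406], [0.0, 0.0, 0.0, 1.0]] dict_keys(['pixels', 'vertical_fov', 'cx', 'cy', 'ca
[... 374 characters left out ...]
op 57.46695814467563 318.0730303939707 205.930324713164 [[-0.005682910003656659, -0.9999829727010959, 0.0013262133196936424, 0.021030365777003814], [-0.9982003498104131, 0.005593595472651876, -0.05970572274126825, 0.4812363171164009], [0.05969728781326006, -0.0016631288486833626, -0.9982151410543588, 0.8479650791501833], [0.0, 0.0, 0.0, 1.0]] dict_keys(['pixels', 'vertical_fov', 'cx', 'cy', 'camera_from_world', 'shot'])
drive [([332.3, 222.7], 0.66)]
scale_zero [([376.7, 166.2], 0.88)]
roller [([365.5, 182.7], 0.73)]
rider_tab [([308.7, 150.5], 0.57)]
stop []
amber_bottle [([223.8, 194.5], 0.9)]
clear_bottle [([459.4, 229.1], 0.66), ([374.3, 165.0], 0.61)]
duster_can [([451.4, 293.5], 0.75)]
```

```bash
python3 - <<'E'
import cv2
a=cv2.imread("pics/top0.png");cv2.imwrite("pics/top0c.png",cv2.resize(a[80:330,190:490],None,fx=2.4,fy=2.4,interpolation=cv2.INTER_CUBIC))
a=cv2.imread("pics/scene0.png");cv2.imwrite("pics/scene0c.png",cv2.resize(a[100:320,140:460],None,fx=2.4,fy=2.4,interpolation=cv2.INTER_CUBIC))
E
```

```text
(no output)
```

View pics/top0c.png

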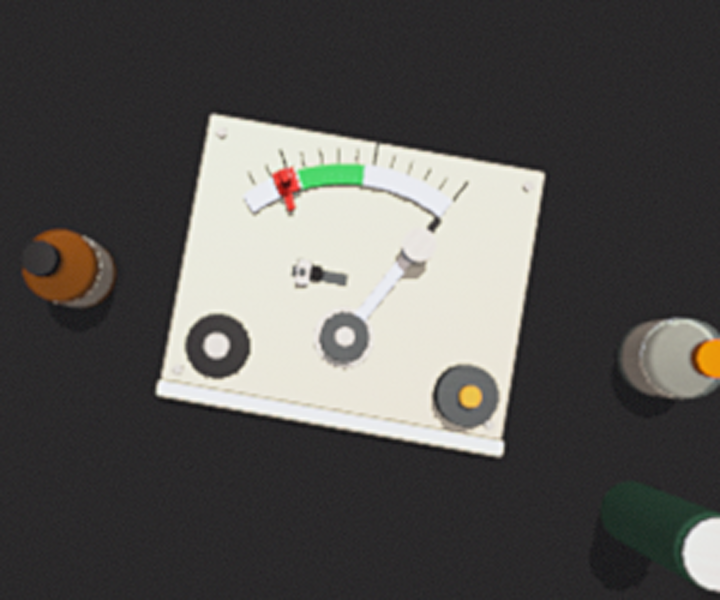

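View pics/scene0c.png

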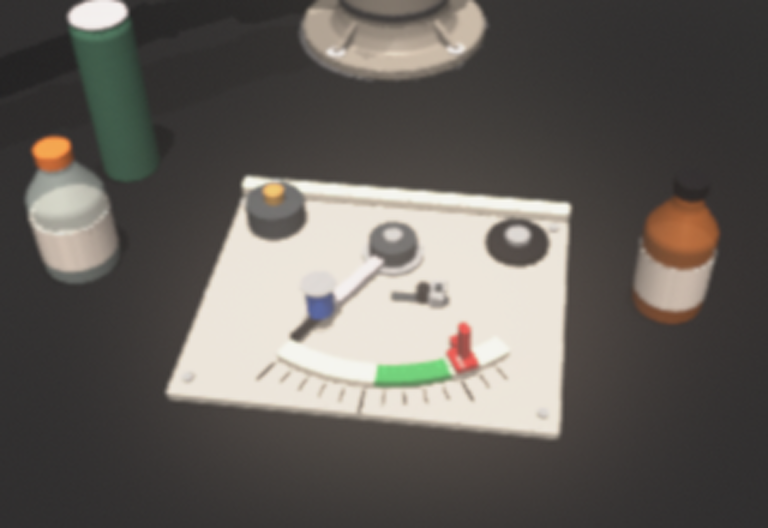

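View pics/top0.png

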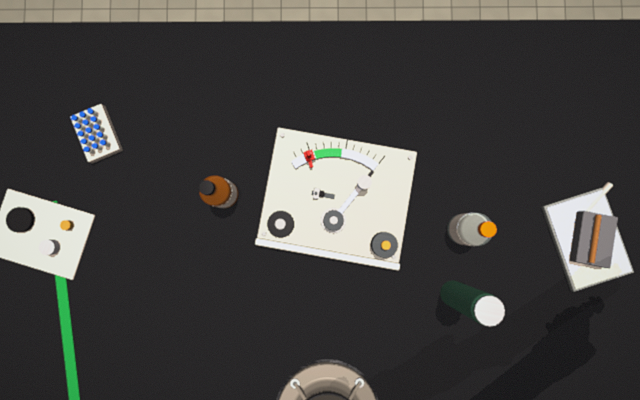

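```bash
cat > h.py <<'E'
import numpy as np, cv2
from scipy.optimize import least_squares
from station import bot
def K(p):
    f=200/np.tan(np.radians(p["vertical_fov"]/2)); return f,p["cx"],p["cy"]
def proj(p,X):
    X=np.atleast_2d(X); T=np.array(p["camera_from_world"]); c=X@T[:3,:3].T+T[:3,3]; f,cx,cy=K(p)
    return np.c_[f*c[:,0]/c[:,2]+cx,f*c[:,1]/c[:,2]+cy]
def ray(p,uv):
    T=np.array(p["camera_from_world"]);f,cx,cy=K(p)
    d=T[:3,:3].T@np.array([(uv[0]-cx)/f,(uv[1]-cy)/f,1]); o=-T[:3,:3].T@T[:3,3]; return o,d
def atz(p,uv,z):
    o,d=ray(p,uv); return o+d*(z-o[2])/d[2]
def d2w(pose,P):
    P=np.atleast_2d(P);x,y,a=pose;c,s=np.cos(a),np.sin(a)
    return np.c_[x+c*P[:,0]-s*P[:,1],y+s*P[:,0]+c*P[:,1],P[:,2]]
def w2d(pose,P):
    P=np.atleast_2d(P);x,y,a=pose;c,s=np.cos(a),np.sin(a);dx=P[:,0]-x;dy=P[:,1]-y
    return np.c_[c*dx+s*dy,-s*dx+c*dy,P[:,2]]
def pol(ang,r,z): return [r*np.cos(ang),r*np.sin(ang),z]
E
cat > fit.py <<'E'
from h import *
ps={n:bot.read_camera(n) for n in("scene","top")}
crops={"top":(190,80,490,330),"scene":(190,160,400,290)}
obs=[]
# plate masks -> corners by lines
for n,p in ps.items():
    g=cv2.cvtColor(p["pixels"],cv2.COLOR_RGB2GRAY)
    m=(g>110).astype(np.uint8)
    x0,y0,x1,y1=crops[n]; z=np.zeros_like(m); z[y0:y1,x0:x1]=m[y0:y1,x0:x1]
    cs,_=cv2.findContours(z,cv2.RETR_EXTERNAL,cv2.CHAIN_APPROX_NONE)
    c=max(cs,key=cv2.contourArea); ap=cv2.approxPolyDP(cv2.convexHull(c),4,True)[:,0]
    ref=cv2.cornerSubPix(g,ap.astype(np.float32).reshape(-1,1,2),(3,3),(-1,-1),(3,30,.01))[:,0]
    print(n,ap.tolist(),ref.round(1).tolist())
    for q in ("scale_zero","roller","rider_tab","stop"):
        print(q,[(r["point"],r["score"]) for r in bot.pinpoint(p,q)][:2])
E
python3 fit.py
```

```text
scene [[241, 174], [376, 184], [373, 280], [210, 265]] [[241.6999969482422, 173.0], [377.29998779296875, 184.5], [372.29998779296875, 281.20001220703125], [208.60000610351562, 263.5]]
scale_zero [([260.8, 243.0], 0.64), ([418.0, 226.4], 0.61)]
roller [([268.4, 225.0], 0.87)]
rider_tab [([334.4, 240.0], 0.51)]
stop [([318.1, 222.0], 0.41), ([171.7, 208.6], 0.35)]
top [[278, 127], [416, 152], [398, 270], [255, 244]] [[277.5, 127.0], [416.5, 151.6999969482422], [398.6000061035156, 269.79998779296875], [254.5, 243.89999389648438]]
scale_zero [([375.4, 169.1], 0.68), ([225.2, 193.3], 0.67)]
roller [([362.6, 181.3], 0.6)]
rider_tab [([307.2, 154.5], 0.41)]
stop [([323.2, 194.6], 0.4)]
```

```bash
cat > fit2.py <<'E'
from h import *
ps={n:bot.read_camera(n) for n in("scene","top")}
O=[("top",(198,170,12),(277.5,127.2),1),("top",(198,-170,12),(416.6,151.9),1),
("scene",(198,170,6),(372.3,280.8),.6),("scene",(198,-170,6),(209.3,263.9),.6),
("top",pol(-.5,161,22),(376,167.5),.4),("scene",pol(-.5,161,22),(259.3,243),.4),
("top",pol(-.5,110,45),(364,182),.4),("scene",pol(-.5,110,45),(269.2,224),.4),
("top",(0,0,38),(333.3,220.4),.7),("scene",(0,0,38),(140+392/2.4,100+234/2.4),.5)]
def res(v,full=False):
    r=np.array([ (proj(ps[c],d2w(v,np.array(X)/1000))[0]-u)*w for c,X,u,w in O]); return r if full else r.ravel()
s=least_squares(res,[.5,0,-.15],loss="soft_l1"); print(s.x); r=res(s.x,True)
for o,e in zip(O,r): print(o[0],o[1],(e/o[3]).round(2))
pose=s.x; np.save("pose.npy",pose)
p=ps["top"]
for n,p in ps.items():
    im=cv2.resize(p["pixels"][:,:,::-1],None,fx=4,fy=4,interpolation=cv2.INTER_CUBIC).copy()
    def line(L,col):
        q=(proj(p,d2w(pose,np.array(L)/1000))*4+2).astype(int); cv2.polylines(im,[q.reshape(-1,1,2)],False,col,1)
    line([(198,170,12),(198,-170,12),(-87,-170,12),(-87,170,12),(198,170,12)],(0,0,255))
    for rr in(151,171): line([pol(a-.5,rr,22) for a in np.linspace(0,1.25,30)],(255,0,0))
    for a in np.arange(0,1.3,.1): line([pol(a-.5,171,12),pol(a-.5,186,12)],(255,0,255))
    line([pol(-.5,0,26),pol(-.5,149,26)],(0,200,0))
    x0,y0,w,h=((250,110,175,140) if n=="top" else (200,160,190,130))
    cv2.imwrite(f"pics/fit_{n}.png",im[y0*4:(y0+h)*4,x0*4:(x0+w)*4])
for n,uv,z in(("top",(310,153.5),0.066),("top",(322.5,194.3),.03),("scene",(332.5,236),.066),("scene",(317,221.5),.03)):
    d=w2d(pose,atz(ps[n],uv,z))[0]; print(n,uv,d,np.hypot(*d[:2]),np.arctan2(d[1],d[0])+.5)
E
python3 fit2.py
```

```text
[ 0.44635723 -0.01617441 -0.18190114]
top (198, 170, 12) [-0.23 -0.18]
top (198, -170, 12) [ 0.43 -0.28]
scene (198, 170, 6) [ 0.11 -0.07]
scene (198, -170, 6) [-0.47 -0.04]
top [np.float64(141.29079246435), np.float64(-77.18751171527668), 22] [-0.49 -0.18]
scene [np.float64(141.29079246435), np.float64(-77.18751171527668), 22] [-1.51 -0.02]
top [np.float64(96.534081807941), np.float64(-52.73680924646233), 45] [-0.67  0.89]
scene [np.float64(96.534081807941), np.float64(-52.73680924646233), 45] [ 3.31 -2.26]
top (0, 0, 38) [-0.09  0.06]
scene (0, 0, 38) [-0.21 -0.51]
top (310, 153.5) [0.13784385 0.07822558 0.066     ] 0.15849343240632757 1.0161751229592992
top (322.5, 194.3) [0.0557286  0.03472069 0.03      ] 0.06565975365846612 1.057182772960516
scene (332.5, 236) [0.14186804 0.08186343 0.066     ] 0.16379304714215803 1.0233654909725887
scene (317, 221.5) [0.06823785 0.04111097 0.03      ] 0.07966501855594339 1.042230602959762
```

```bash
ls pics
```

```text
fit_scene.png
fit_top.png
scene0.png
scene0c.png
top0.png
top0c.png
```

View pics/fit_top.png

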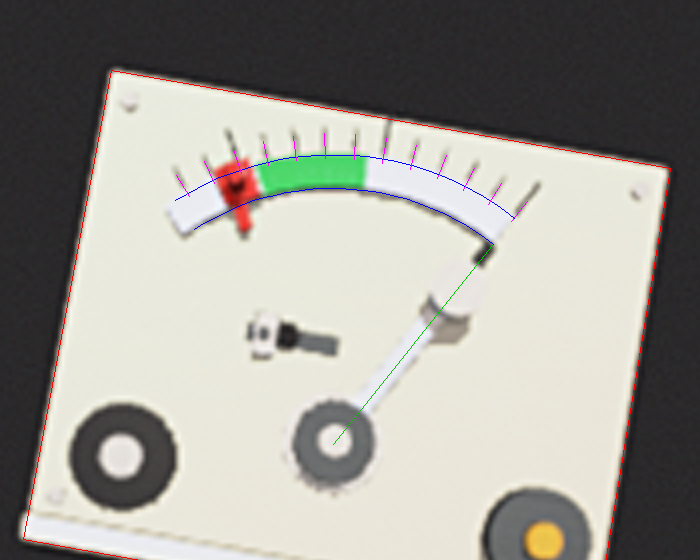

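View pics/fit_scene.png

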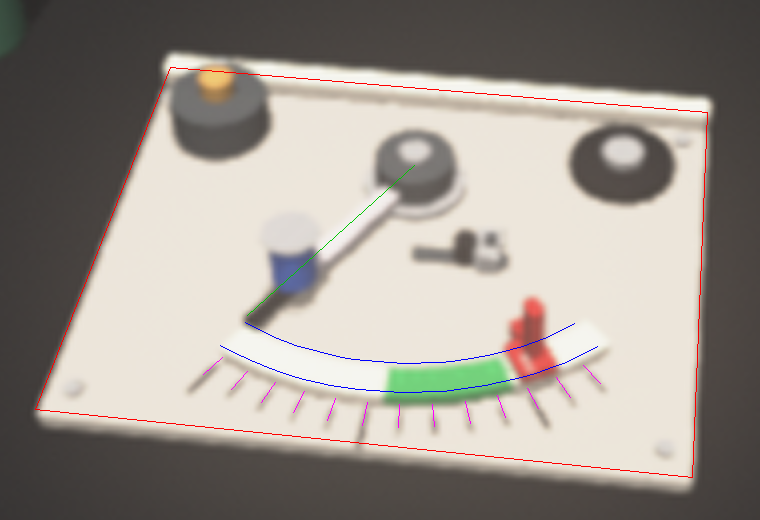

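```bash
python3 - <<'E'
from h import *
pose=np.load("pose.npy")
p=bot.read_camera("top")
hsv=cv2.cvtColor(p["pixels"],cv2.COLOR_RGB2HSV)
m=(((hsv[...,0]<8)|(hsv[...,0]>172))&(hsv[...,1]>130)&(hsv[...,2]>70)).astype(np.uint8); m[:, :280]=0;m[:,340:]=0; m[:130]=0;m[180:]=0
v,u=np.nonzero(m); print(u.min(),u.max(),v.min(),v.max())
for z in(.03,.045,.066):
    D=w2d(pose,np.array([atz(p,(a,b),z) for a,b in zip(u,v)])); r=np.hypot(D[:,0],D[:,1]);a=np.arctan2(D[:,1],D[:,0])+.5
    print(z,r.min(),r.max(),a.min(),a.max())
    for lo in np.arange(.12,.19,.006):
        s=(r>lo)&(r<lo+.006)
        if s.any(): print("  ",lo.round(3),a[s].min().round(3),a[s].max().round(3),a[s].mean().round(3))
for n in [.98]:
    t=d2w(pose,pol(n-.5+6/161,.161,.048))[0]; print("tab",t, "tab zero",d2w(pose,pol(-.5+6/161,.161,.048))[0])
    o=bot.get_obs(); R=np.array([[.4446,-.8957],[-.8957,-.4446]]).T
    print("d tool", R@(t-o["eef_pos"])[:2], R.T)
# render predicted tab outlines
im=cv2.resize(p["pixels"][:,:,::-1],None,fx=8,fy=8,interpolation=cv2.INTER_CUBIC).copy()
for n,col in((.96,(255,0,0)),(1.0,(0,255,0))):
  a=n-.5+6/161
  c,s=np.cos(a),np.sin(a)
  for z in(.03,.066):
    L=[[161*c+x*c-y*s,161*s+x*s+y*c,z*1000] for x,y in((-6,-4.5),(6,-4.5),(6,4.5),(-6,4.5),(-6,-4.5))]
    q=(proj(p,d2w(pose,np.array(L)/1000))*8+4).astype(int); cv2.polylines(im,[q.reshape(-1,1,2)],False,col,1)
cv2.imwrite("pics/tab.png",im[130*8:180*8,280*8:345*8])
E
```

```text
304 314 150 167
0.03 0.1350449330320042 0.174489739931085 0.9700698477661397 1.0903700152777467
   0.132 1.043 1.081 1.062
   0.138 1.037 1.077 1.057
   0.144 1.029 1.079 1.054
   0.15 0.97 1.081 1.026
   0.156 0.971 1.089 1.031
   0.162 0.972 1.09 1.031
   0.168 0.977 1.086 1.031
   0.174 1.046 1.075 1.06
0.045 0.13261708398968522 0.1713475238041237 0.9747020574724518 1.0947711005377343
   0.132 1.042 1.086 1.065
   0.138 1.04 1.082 1.06
   0.144 0.975 1.084 1.04
   0.15 0.98 1.093 1.036
   0.156 0.976 1.095 1.038
   0.162 0.977 1.09 1.033
   0.168 0.981 1.085 1.039
0.066 0.12922459635000574 0.1669534418827318 0.981486331044868 1.1012079204137932
   0.126 1.056 1.094 1.075
   0.132 1.05 1.089 1.07
   0.138 1.035 1.091 1.063
   0.144 0.981 1.092 1.039
   0.15 0.982 1.101 1.042
   0.156 0.983 1.095 1.04
   0.162 0.987 1.097 1.046
tab [0.59838791 0.03681306 0.048     ] tab zero [ 0.5750477  -0.11292027  0.048     ]
d tool [-0.44191846 -0.55231715] [[ 0.4446 -0.8957]
 [-0.8957 -0.4446]]
```

View pics/tab.png

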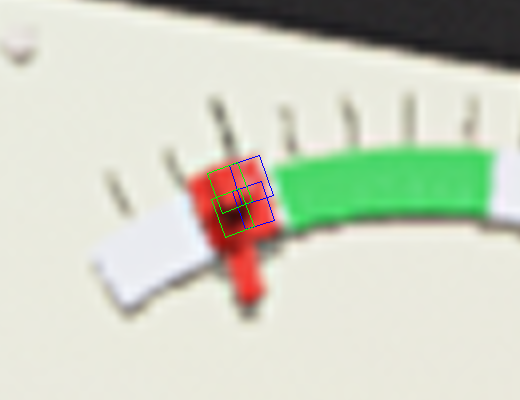

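>>> step_arm --pt "0 0 -2 0 0 0 0.65" --pt "0 0 -2 0 0 0 0.65" --pt "-2.78 -3.45 0 0 0 0 0.65" --pt "-2.78 -3.45 0 0 0 0 0.65" --pt "-2.78 -3.45 0 0 0 0 0.65" --pt "-2.78 -3.45 0 0 0 0 0.65" --pt "-2.78 -3.45 0 0 0 0 0.65" --pt "-2.78 -3.45 0 0 0 0 0.65" --pt "-2.78 -3.45 0 0 0 0 0.65" --pt "-2.78 -3.45 0 0 0 0 0.65" --pt "-2.78 -3.45 0 0 0 0 0.65" --pt "-2.78 -3.45 0 0 0 0 0.65" --pt "-2.78 -3.45 0 0 0 0 0.65" --pt "-2.78 -3.45 0 0 0 0 0.65" --pt "-2.78 -3.45 0 0 0 0 0.65" --pt "-2.78 -3.45 0 0 0 0 0.65" --pt "-2.78 -3.45 0 0 0 0 0.65" --pt "-2.78 -3.45 0 0 0 6.2 0.65" --pt "0 0 0 0 0 0 0.65" --pt "0 0 0 0 0 0 0.65" --squeeze 60

```text
t: 3.55
eef_pos: [0.5969, 0.0406, 0.2711]
tool_rot: [0.0, 0.821, -0.571, -0.0]
contact_force: [0.5, -0.8, 1.1]
gripper_width: 0.355
```

>>> step_arm --pt "0 0 4 0 0 0 0.65" --pt "0 0 4 0 0 0 0.65" --pt "0 0 4 0 0 0 0.65" --pt "0 0 4 0 0 0 0.65" --pt "0 0 2 0 0 0 0.65" --pt "0 0 0 0 0 0 0.65"

```text
t: 4.15
eef_pos: [0.5941, 0.0366, 0.0882]
tool_rot: [0.003, 0.82, -0.573, -0.002]
contact_force: [0.2, -0.7, -0.3]
gripper_width: 0.351
```

```bash
cat > look.py <<'E'
import sys
from h import *
tag=sys.argv[1]; o=bot.get_obs(); print(o["t"],o["eef_pos"],o["contact_force"],o["gripper_width"])
for n,(x0,y0,w,h) in {"top":(260,110,160,140),"scene":(200,140,190,140)}.items():
    p=bot.read_camera(n); cv2.imwrite(f"pics/{tag}_{n}.png",cv2.resize(p["pixels"][y0:y0+h,x0:x0+w,::-1],None,fx=4,fy=4,interpolation=cv2.INTER_CUBIC))
E
python3 look.py a
```

```text
4.15 [0.59406633 0.03657838 0.08824242] [ 0.2398257  -0.73874528 -0.28085293] 0.350876900972999
```

View pics/a_scene.png

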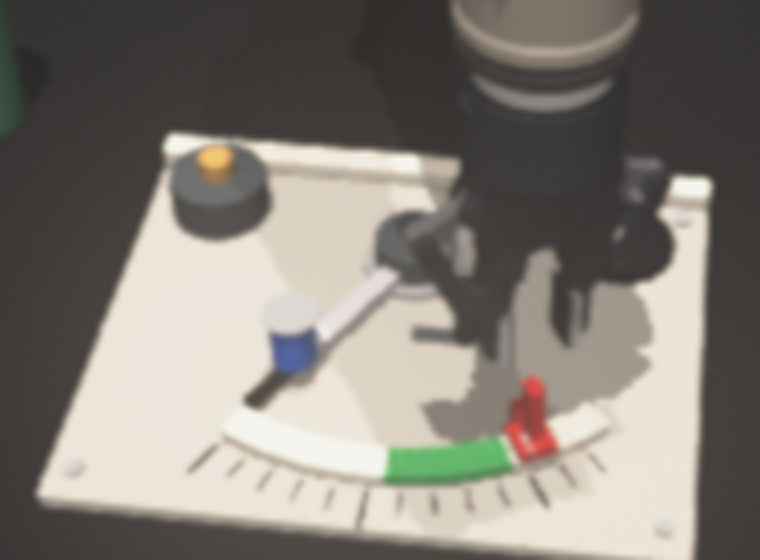

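View pics/a_top.png

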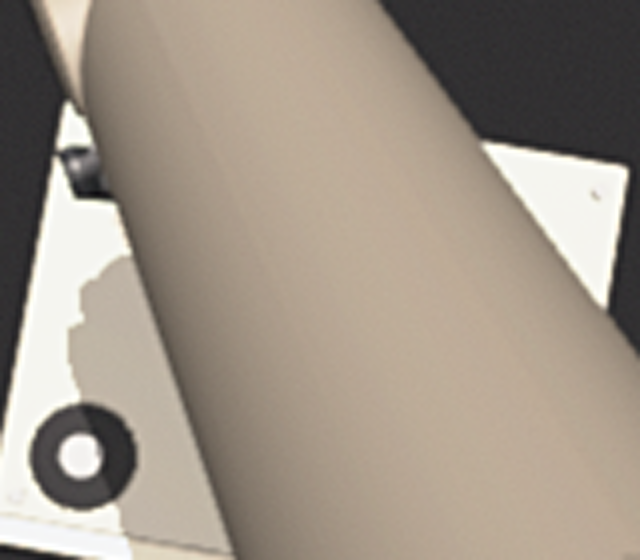

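>>> step_arm --pt "-0.15 -0.4 0 0 0 0 0.65" --pt "0 0 2 0 0 0 0.65" --pt "0 0 2 0 0 0 0.65" --pt "0 0 0.8 0 0 0 0.65" --pt "0 0 0 0 0 0 0.65" --pt "0 0 0 0 0 0 0.65"

```text
t: 4.85
eef_pos: [0.601, 0.0422, 0.0445]
tool_rot: [-0.001, 0.82, -0.572, 0.001]
contact_force: [-0.2, 0.0, 0.2]
gripper_width: 0.35
```

```bash
python3 look.py b
```

```text
4.85 [0.60097414 0.04216294 0.04450574] [-0.23187877  0.04491457  0.20427255] 0.3502940605048856
```

View pics/b_scene.png

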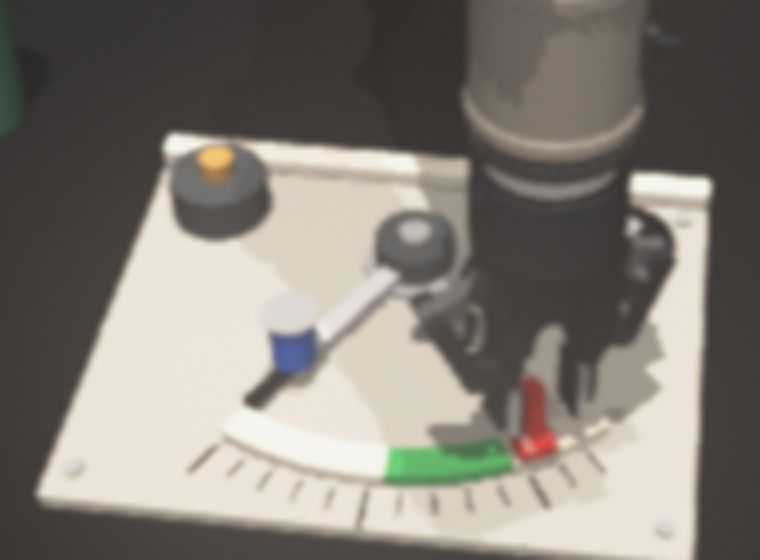

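>>> step_arm --pt "0 0.4 0.2 0 0 0 0.76" --pt "0 0 0 0 0 0 0.76" --pt "0.97 0.03 0 0 0 3.44 0.76" --pt "0.97 0.03 0 0 0 3.44 0.76" --pt "0.97 0.03 0 0 0 3.44 0.76" --pt "0.97 0.03 0 0 0 3.44 0.76" --pt "0.97 0.03 0 0 0 3.44 0.76" --pt "0.97 0.03 0 0 0 3.44 0.76" --pt "0.97 0.03 0 0 0 3.44 0.76" --pt "0.97 0.03 0 0 0 3.44 0.76" --pt "0 0 0 0 0 0 0.76"

```text
t: 6.05
eef_pos: [0.6048, -0.0374, 0.0415]
tool_rot: [-0.0, -0.66, 0.752, -0.0]
contact_force: [0.1, 0.1, -0.1]
gripper_width: 0.241
```

```bash
cat > st.py <<'E'
from h import *
pose=np.load("pose.npy"); o=bot.get_obs(); d=w2d(pose,o["eef_pos"])[0]; q=o["tool_rot"]
print("t",o["t"],"r",np.hypot(d[0],d[1]).round(4),"reading",(np.arctan2(d[1],d[0])+.5).round(4),"z",d[2].round(4),"yaw-reading",(2*np.arctan2(q[2],q[1])+np.pi/2-pose[2]+.5).round(3),"gap mm",o["gripper_width"]*85)
a=2*np.arctan2(q[2],q[1]);F=o["contact_force"];print("F tool x,y,z",F[0]*np.cos(a)+F[1]*np.sin(a),F[0]*np.sin(a)-F[1]*np.cos(a),-F[2], "tilt q",q)
E
python3 st.py; python3 look.py c
```

```text
t 6.05 r 0.1599 reading 0.5485 z 0.0415 yaw-reading 6.835 gap mm 20.474306321074327
F tool x,y,z -0.09119428193645422 -0.13331541379593792 0.05140118064661332 tilt q [-2.46471786e-04 -6.59560182e-01  7.51651576e-01 -4.62159000e-04]
6.05 [ 0.60482151 -0.03743657  0.04150891] [ 0.14403644  0.07309514 -0.05140118] 0.24087419201263913
```

View pics/c_scene.png

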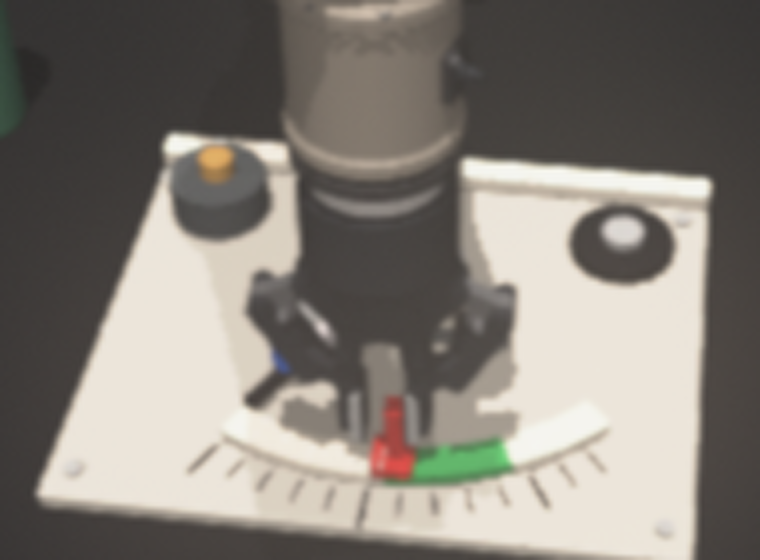

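>>> step_arm --pt "0.97 0.03 0 0 0 3.44 0.76" --pt "0.97 0.03 0 0 0 3.44 0.76" --pt "0.97 0.03 0 0 0 3.44 0.76" --pt "0.97 0.03 0 0 0 3.44 0.76" --pt "0.97 0.03 0 0 0 3.44 0.76" --pt "0.97 0.03 0 0 0 3.44 0.76" --pt "0.97 0.03 0 0 0 3.44 0.76" --pt "0.97 0.03 0 0 0 3.44 0.76" --pt "0 0 0 0 0 0 0.76" --pt "0 0 0 0 0 0 0.76"

```text
t: 7.15
eef_pos: [0.5773, -0.1067, 0.0413]
tool_rot: [0.0, -0.464, 0.886, 0.0]
contact_force: [-0.0, 0.6, -0.7]
gripper_width: 0.243
```

```bash
python3 st.py; python3 look.py d
```

```text
t 7.15 r 0.1592 reading 0.0768 z 0.0413 yaw-reading 6.36 gap mm 20.692936789744937
F tool x,y,z -0.5025815410019958 0.3865999448756994 0.651602679529427 tilt q [ 8.92402916e-05 -4.64241681e-01  8.85708545e-01  1.65355527e-04]
7.15 [ 0.57728239 -0.10672535  0.04134887] [-0.03197808  0.63326545 -0.65160268] 0.24344631517346985
```

View pics/d_scene.png

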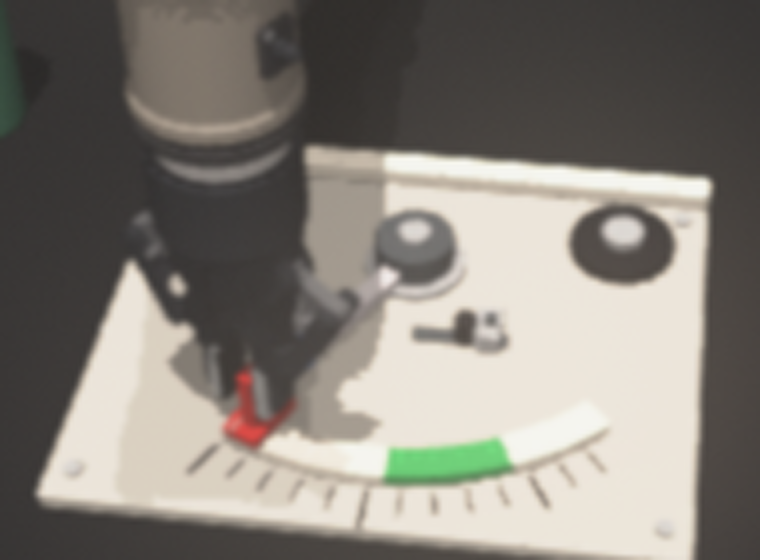

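>>> step_arm --pt "0.25 0 0 0 0 0.9 0.76" --pt "0.25 0 0 0 0 0.9 0.76" --pt "0.25 0 0 0 0 0.9 0.76" --pt "0.25 0 0 0 0 0.9 0.76" --pt "0 0 0 0 0 0 0.76"

```text
t: 7.75
eef_pos: [0.5709, -0.1161, 0.0413]
tool_rot: [-0.0, -0.434, 0.901, -0.0]
contact_force: [0.5, -0.0, 0.4]
gripper_width: 0.238
```

```bash
python3 st.py
```

```text
t 7.75 r 0.1597 reading 0.0057 z 0.0413 yaw-reading 6.293 gap mm 20.241210031373637
F tool x,y,z -0.2733796201096025 -0.36458515451122747 -0.37846890742220435 tilt q [-1.96783890e-04 -4.34385187e-01  9.00727186e-01 -8.32698875e-05]
```

>>> step_arm --pt "0.1 0 0 0 0 0 0.76" --pt "0 0 0 0 0 0 0.76"

```text
t: 7.95
eef_pos: [0.5707, -0.1164, 0.0413]
tool_rot: [0.0, -0.435, 0.9, -0.0]
contact_force: [0.1, -0.1, 0.2]
gripper_width: 0.237
```

```bash
python3 st.py
```

```text
t 7.95 r 0.1597 reading 0.0035 z 0.0413 yaw-reading 6.294 gap mm 20.13430446936947
F tool x,y,z 0.06243090483149518 -0.1431200652830154 -0.19698543726138396 tilt q [ 1.13885483e-04 -4.34972106e-01  9.00443917e-01 -7.38096121e-05]
```

>>> step_arm --pt "0.1 0 0 0 0 0 0.76" --pt "0 0 0 0 0 0 0.76" --pt "0.1 0 0 0 0 0 0.76" --pt "0 0 0 0 0 0 0.76"

```text
t: 8.35
eef_pos: [0.5705, -0.1166, 0.0414]
tool_rot: [0.001, -0.435, 0.9, 0.0]
contact_force: [4.2, 3.6, -1.7]
gripper_width: 0.233
```

```bash
python3 st.py
```

```text
t 8.35 r 0.1597 reading 0.0018 z 0.0414 yaw-reading 6.295 gap mm 19.806841005649822
F tool x,y,z -5.443081936434651 -1.0424020438408186 1.6706569580835797 tilt q [ 1.19547064e-03 -4.35447586e-01  9.00213289e-01  6.97142546e-05]
```

>>> step_arm --pt "0.1 0 0 0 0 0 0.76" --pt "0 0 0 0 0 0 0.76" --pt "0.1 0 0 0 0 0 0.76" --pt "0 0 0 0 0 0 0.76"

```text
t: 8.75
eef_pos: [0.5705, -0.1168, 0.0415]
tool_rot: [0.002, -0.436, 0.9, 0.0]
contact_force: [6.1, 6.9, -5.4]
gripper_width: 0.237
```

```bash
python3 st.py; python3 look.py e
```

```text
t 8.75 r 0.1597 reading 0.0008 z 0.0415 yaw-reading 6.297 gap mm 20.184202074813214
F tool x,y,z -9.177359772620626 -0.4990292839658146 5.381722232386947 tilt q [ 2.35153175e-03 -4.36009725e-01  8.99938859e-01  2.00593021e-04]
8.75 [ 0.57045974 -0.1167508   0.04148586] [ 6.0796484   6.8928106  -5.38172223] 0.23746120088015546
```

View pics/e_scene.png

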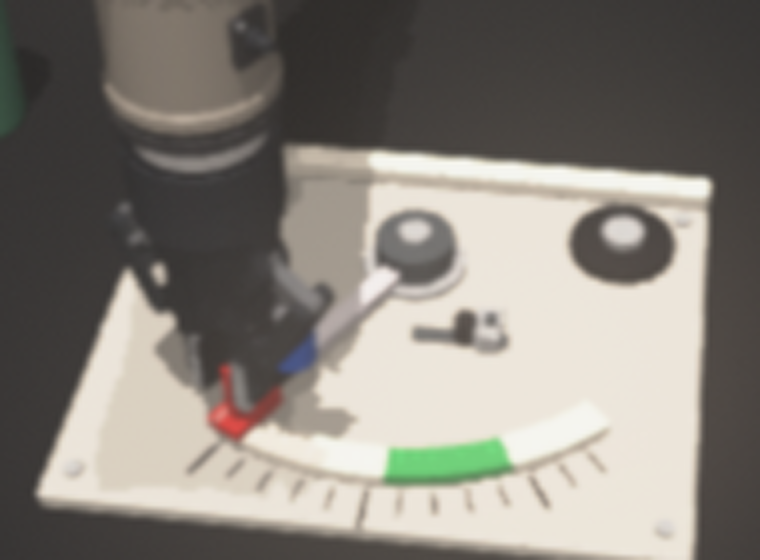

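>>> step_arm --pt "-0.4 0 0 0 0 0 0.76" --pt "-0.4 0 0 0 0 0.8 0.76" --pt "0 0 0 0 0 0 0.76" --pt "0 0 -2 0 0 0 0.76" --pt "0 0 -2 0 0 0 0.76" --pt "0 0 -1.5 0 0 0 0.46" --pt "0 0 0 0 0 0 0.46" --pt "0 2.5 0 0 0 0 0.46" --pt "0 2.5 0 0 0 0 0.46" --pt "0 0 0 0 0 0 0.46" --pt "0 0 0 0 0 0 0.46"

```text
t: 9.95
eef_pos: [0.5339, -0.0816, 0.0958]
tool_rot: [-0.0, -0.429, 0.903, 0.0]
contact_force: [0.8, 0.3, -1.1]
gripper_width: 0.543
```

```bash
python3 st.py; python3 look.py f
```

```text
t 9.95 r 0.1092 reading 0.0401 z 0.0958 yaw-reading 6.281 gap mm 46.12699536425077
F tool x,y,z -0.7775041800586786 -0.41584578709830045 1.0568417222314996 tilt q [-4.05601520e-04 -4.28872346e-01  9.03365007e-01  1.03713016e-04]
9.95 [ 0.53385832 -0.08156532  0.09579587] [ 0.81371001  0.33958281 -1.05684172] 0.5426705336970679
```

View pics/f_scene.png

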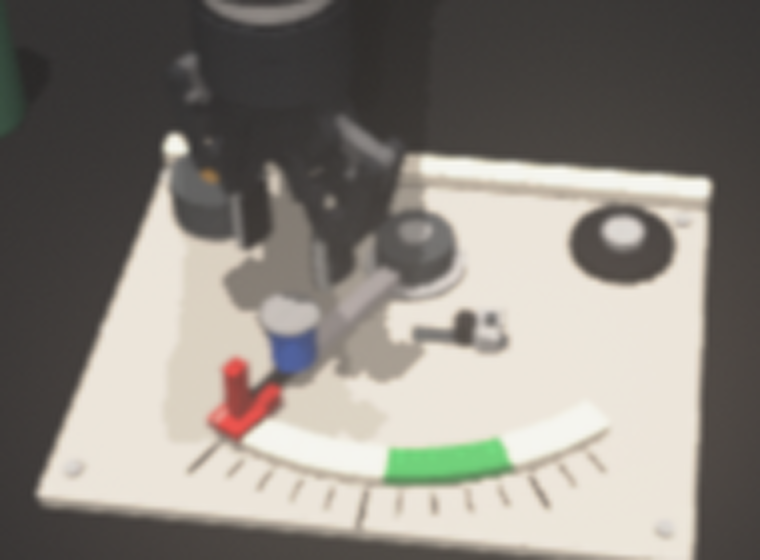

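>>> step_arm --pt "0.45 0 0 0 0 0 0.46" --pt "0 0 2 0 0 0 0.46" --pt "0 0 2 0 0 0 0.46" --pt "0 0 1.8 0 0 0 0.46" --pt "0 0 0 0 0 0 0.46" --pt "0 0 0 0 0 0 0.46"

```text
t: 10.65
eef_pos: [0.5315, -0.0857, 0.0383]
tool_rot: [-0.0, -0.428, 0.904, 0.0]
contact_force: [0.5, -0.4, 0.8]
gripper_width: 0.541
```

```bash
python3 st.py; python3 look.py g
```

```text
t 10.65 r 0.1099 reading -0.0026 z 0.0383 yaw-reading 6.279 gap mm 45.958473159746525
F tool x,y,z -0.04334432220572981 -0.6544777185170306 -0.7858613417611614 tilt q [-2.90562060e-04 -4.28265904e-01  9.03652716e-01  2.60405511e-05]
10.65 [ 0.53153222 -0.08568378  0.03831297] [ 0.53401518 -0.38085115  0.78586134] 0.5406879195264297
```

View pics/g_scene.png

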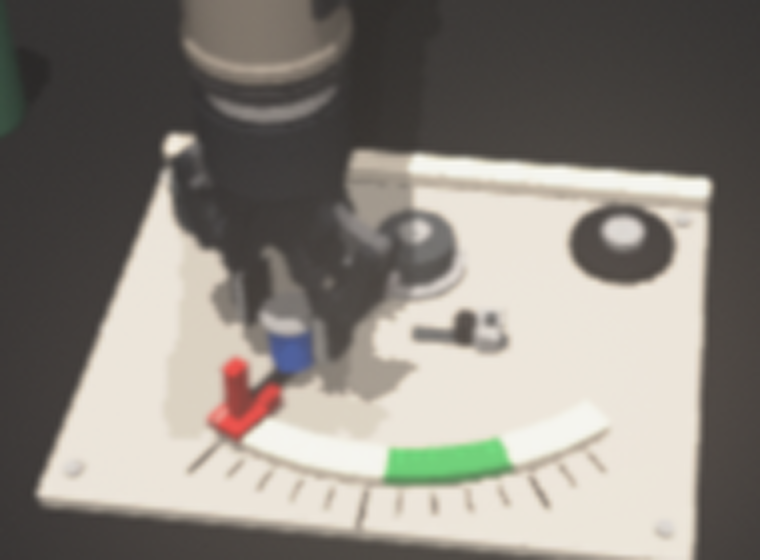

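>>> step_arm --pt "0 0 0 0 0 0 0.6" --pt "0 0 0 0 0 0 0.6" --pt "-0.55 0.01 0 0 0 -2.86 0.6" --pt "-0.55 0.01 0 0 0 -2.86 0.6" --pt "-0.55 0.01 0 0 0 -2.86 0.6" --pt "-0.55 0.02 0 0 0 -2.86 0.6" --pt "-0.55 0.01 0 0 0 -2.86 0.6" --pt "-0.55 0.02 0 0 0 -2.86 0.6" --pt "0 0 0 0 0 0 0.6" --pt "0 0 0 0 0 0 0.6" --squeeze 100

```text
t: 11.75
eef_pos: [0.548, -0.058, 0.0386]
tool_rot: [-0.0, -0.558, 0.83, -0.0]
contact_force: [-2.1, -3.6, 3.4]
gripper_width: 0.402
```

```bash
python3 st.py; python3 look.py h
```

```text
t 11.75 r 0.1099 reading 0.2921 z 0.0386 yaw-reading 6.578 gap mm 34.16817032537501
F tool x,y,z 4.14539124053091 0.5265876852103244 -3.3830480893933528 tilt q [-3.45414375e-04 -5.57779718e-01  8.29988872e-01 -3.73550563e-04]
11.75 [ 0.5480468  -0.05795405  0.03864673] [-2.05354581 -3.63930113  3.38304809] 0.40197847441617657
```

View pics/h_scene.png

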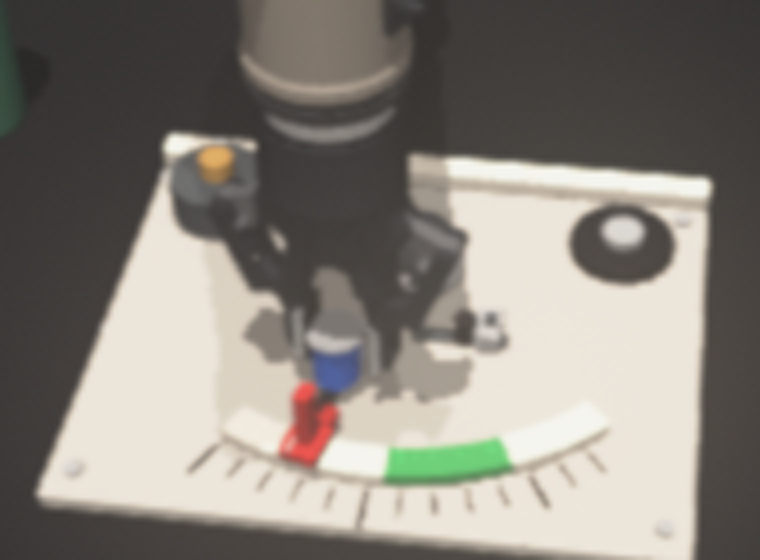

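>>> step_arm --pt "-0.55 0.01 0 0 0 -2.86 0.6" --pt "-0.55 0.02 0 0 0 -2.86 0.6" --pt "-0.55 0.01 0 0 0 -2.86 0.6" --pt "-0.55 0.02 0 0 0 -2.86 0.6" --pt "-0.55 0.01 0 0 0 -2.86 0.6" --pt "-0.55 0.02 0 0 0 -2.86 0.6" --pt "-0.55 0.01 0 0 0 -2.86 0.6" --pt "-0.55 0.01 0 0 0 -2.86 0.6" --pt "-0.55 0.01 0 0 0 -2.86 0.6" --pt "0 0 0 0 0 0 0.6"

```text
t: 12.85
eef_pos: [0.5561, -0.0093, 0.0385]
tool_rot: [0.001, 0.729, -0.684, 0.0]
contact_force: [-1.0, -5.6, 3.3]
gripper_width: 0.399
```

```bash
python3 st.py; python3 look.py i
```

```text
t 12.85 r 0.11 reading 0.7441 z 0.0385 yaw-reading 0.746 gap mm 33.94100772719863
F tool x,y,z 5.543067543376256 1.3180607951995817 -3.320379908883526 tilt q [ 5.11084640e-04  7.29327432e-01 -6.84164539e-01  3.43887488e-04]
12.85 [ 0.55610475 -0.00933685  0.0384798 ] [-0.96151728 -5.61590301  3.32037991] 0.39930597326116035
```

View pics/i_scene.png

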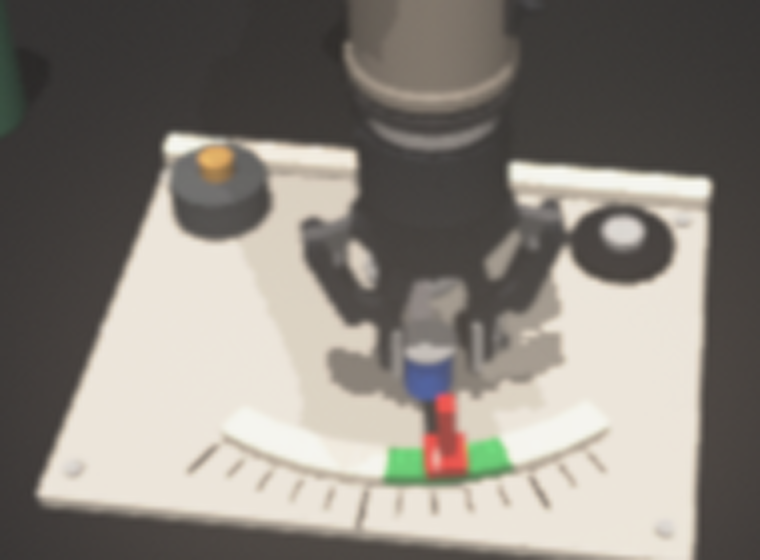

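>>> step_arm --pt "-0.22 0 0 0 0 -1.15 0.6" --pt "-0.22 0.01 0 0 0 -1.15 0.6" --pt "-0.22 0 0 0 0 -1.15 0.6" --pt "-0.22 0 0 0 0 -1.15 0.6" --pt "-0.22 0.01 0 0 0 -1.15 0.6" --pt "0 0 0 0 0 0 0.6"

```text
t: 13.55
eef_pos: [0.5549, 0.0008, 0.0385]
tool_rot: [0.001, 0.762, -0.647, 0.001]
contact_force: [-1.4, -6.3, 4.4]
gripper_width: 0.401
```

```bash
python3 st.py
```

```text
t 13.55 r 0.1098 reading 0.8373 z 0.0385 yaw-reading 0.845 gap mm 34.06589616223257
F tool x,y,z 6.00780438935118 2.3982374948141514 -4.367009791264427 tilt q [ 6.99067167e-04  7.62228348e-01 -6.47307610e-01  5.61366213e-04]
```

>>> step_arm --pt "-0.1 0 0 0 0 -0.5 0.6" --pt "-0.1 0 0 0 0 -0.5 0.6" --pt "0 0 0 0 0 0 0.6"

```text
t: 13.85
eef_pos: [0.5545, 0.0026, 0.0385]
tool_rot: [0.001, 0.768, -0.641, 0.001]
contact_force: [-1.6, -6.5, 3.7]
gripper_width: 0.392
```

```bash
python3 st.py
```

```text
t 13.85 r 0.1098 reading 0.8534 z 0.0385 yaw-reading 0.861 gap mm 33.33512108454967
F tool x,y,z 6.075657387170519 2.757240875690554 -3.745484288159918 tilt q [ 7.99857791e-04  7.67668042e-01 -6.40846940e-01  5.80217818e-04]
```

>>> step_arm --pt "-0.1 0 0 0 0 -0.5 0.6" --pt "-0.1 0 0 0 0 -0.5 0.6" --pt "0 0 0 0 0 0 0.6"

```text
t: 14.15
eef_pos: [0.5542, 0.0044, 0.0385]
tool_rot: [0.001, 0.773, -0.634, 0.001]
contact_force: [-1.0, -6.6, 3.3]
gripper_width: 0.396
```

```bash
python3 st.py
```

```text
t 14.15 r 0.1098 reading 0.8708 z 0.0385 yaw-reading 0.879 gap mm 33.6638379281994
F tool x,y,z 6.296868634223482 2.2595230718418455 -3.275749931797868 tilt q [ 8.17862390e-04  7.73205471e-01 -6.34154737e-01  6.33059150e-04]
```

>>> step_arm --pt "-0.1 0 0 0 0 -0.5 0.6" --pt "-0.1 0 0 0 0 -0.5 0.6" --pt "0 0 0 0 0 0 0.6"

```text
t: 14.45
eef_pos: [0.5538, 0.0064, 0.0385]
tool_rot: [0.001, 0.779, -0.627, 0.001]
contact_force: [-1.2, -7.0, 3.4]
gripper_width: 0.4
```

```bash
python3 st.py
```

```text
t 14.45 r 0.1098 reading 0.8888 z 0.0385 yaw-reading 0.896 gap mm 34.020185839356785
F tool x,y,z 6.5464818598403465 2.66751862802567 -3.4374361943547718 tilt q [ 8.28334942e-04  7.78698770e-01 -6.27397110e-01  6.37260165e-04]
```

>>> step_arm --pt "-0.1 0 0 0 0 -0.5 0.6" --pt "-0.1 0 0 0 0 -0.5 0.6" --pt "0 0 0 0 0 0 0.6"

```text
t: 14.75
eef_pos: [0.5534, 0.0083, 0.0385]
tool_rot: [0.001, 0.784, -0.621, 0.001]
contact_force: [-2.4, -7.3, 3.5]
gripper_width: 0.398
```

```bash
python3 st.py
```

```text
t 14.75 r 0.1098 reading 0.9064 z 0.0385 yaw-reading 0.914 gap mm 33.85434508099843
F tool x,y,z 6.587550160846326 4.041001414810585 -3.4813880367267034 tilt q [ 8.54555318e-04  7.84136117e-01 -6.20587940e-01  6.54251522e-04]
```

>>> step_arm --pt "-0.1 0 0 0 0 -0.5 0.6" --pt "0 0 0 0 0 0 0.6"

```text
t: 14.95
eef_pos: [0.5532, 0.0092, 0.0385]
tool_rot: [0.001, 0.787, -0.617, 0.001]
contact_force: [-1.0, -7.5, 3.4]
gripper_width: 0.402
```

```bash
python3 st.py; python3 look.py j
```

```text
t 14.95 r 0.1098 reading 0.9153 z 0.0385 yaw-reading 0.922 gap mm 34.20743669302274
F tool x,y,z 7.066693852567415 2.800044580132025 -3.3996583670223575 tilt q [ 8.78425285e-04  7.86812354e-01 -6.17191320e-01  6.50048041e-04]
14.95 [0.55315708 0.00921739 0.03850519] [-1.03655863 -7.53020304  3.39965837] 0.4024404316826205
```

View pics/j_scene.png

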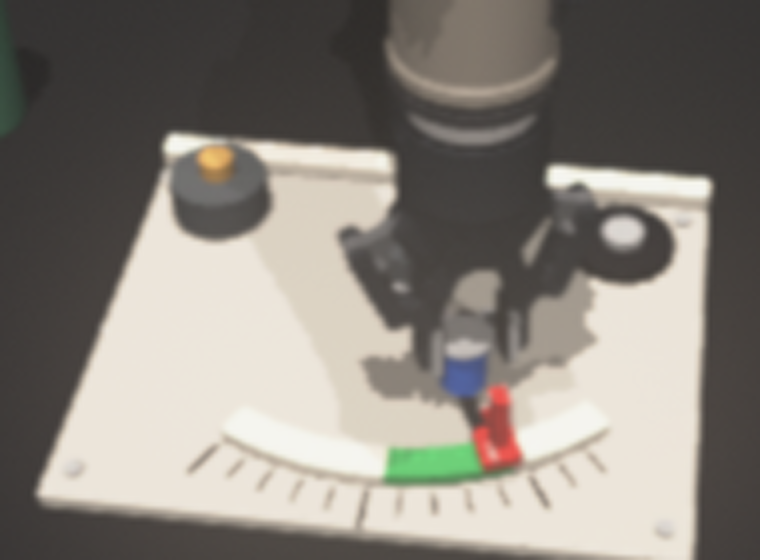

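>>> step_arm --pt "-0.1 0 0 0 0 -0.5 0.6" --pt "0 0 0 0 0 0 0.6"

```text
t: 15.25
eef_pos: [0.553, 0.0095, 0.0385]
tool_rot: [0.001, 0.789, -0.614, 0.001]
contact_force: [-0.3, -9.4, 3.6]
gripper_width: 0.4
```

```bash
python3 st.py
```

```text
t 15.25 r 0.1097 reading 0.918 z 0.0385 yaw-reading 0.931 gap mm 34.01857380750691
F tool x,y,z 9.036913920330614 2.6121356972224716 -3.631489242952075 tilt q [ 0.00113119  0.78934662 -0.61394612  0.00089605]
```

>>> step_arm --pt "-0.1 0 0 0 0 0 0.6" --pt "-0.1 0 0 0 0 0 0.6" --pt "0 0 0 0 0 0 0.6"

```text
t: 15.55
eef_pos: [0.553, 0.0098, 0.0385]
tool_rot: [0.002, 0.789, -0.615, 0.002]
contact_force: [0.7, -12.6, 3.3]
gripper_width: 0.404
```

```bash
python3 st.py
```

```text
t 15.55 r 0.1097 reading 0.9209 z 0.0385 yaw-reading 0.929 gap mm 34.300634171695094
F tool x,y,z 12.368414168438822 2.3497546951576864 -3.250923695822175 tilt q [ 0.00151947  0.7888603  -0.61456854  0.00161894]
```

>>> step_arm --pt "-0.1 0 0 0 0 0 0.6" --pt "-0.05 0 0 0 0 0 0.6" --pt "0 0 0 0 0 0 0.6" --pt "0 0 0 0 0 0 0.6" --pt "0 0 0 0 0 0 0.6"

```text
t: 16.05
eef_pos: [0.5529, 0.01, 0.0385]
tool_rot: [0.002, 0.789, -0.615, 0.002]
contact_force: [1.5, -16.0, 2.4]
gripper_width: 0.398
```

```bash
python3 st.py; python3 look.py k
```

```text
t 16.05 r 0.1098 reading 0.923 z 0.0385 yaw-reading 0.928 gap mm 33.858294701497464
F tool x,y,z 15.852212421589694 2.4333160313435616 -2.385578681999826 tilt q [ 0.00179093  0.78854505 -0.61497072  0.00212251]
16.05 [0.55293912 0.01003438 0.03851474] [  1.50185113 -15.9674077    2.38557868] 0.3983328788411466
```

View pics/k_scene.png

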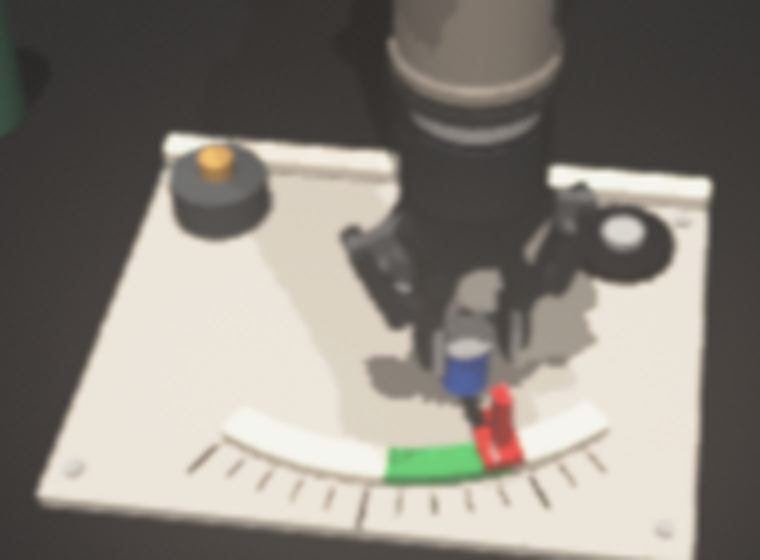

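>>> step_arm --pt "0 0 0 0 0 0 0.6" --pt "0 0 0 0 0 0 0.6" --pt "0 0 0 0 0 0 0.6" --pt "0 0 0 0 0 0 0.6" --pt "0 0 0 0 0 0 0.6" --pt "0 0 0 0 0 0 0.6"

```text
t: 16.75
eef_pos: [0.553, 0.01, 0.0385]
tool_rot: [0.002, 0.789, -0.615, 0.002]
contact_force: [1.6, -14.8, 1.7]
gripper_width: 0.399
```

```bash
python3 st.py
```

```text
t 16.75 r 0.1098 reading 0.9228 z 0.0385 yaw-reading 0.928 gap mm 33.893520074170624
F tool x,y,z 14.74700162264305 2.0169754026332187 -1.6828870449192763 tilt q [ 0.00179035  0.78855333 -0.61496002  0.002149  ]
```

>>> step_arm --pt "0.15 0 0 0 0 0 0.6" --pt "0.15 0 0 0 0 0 0.6" --pt "0.2 0 0 0 0 1 0.6" --pt "0.3 0.01 0 0 0 1.6 0.6" --pt "0.44 0.01 0 0 0 2.29 0.6" --pt "0.44 0.01 0 0 0 2.29 0.6" --pt "0.44 0.01 0 0 0 2.29 0.6" --pt "0.44 0.01 0 0 0 2.29 0.6" --pt "0.44 0.01 0 0 0 2.29 0.6" --pt "0.44 0.01 0 0 0 2.29 0.6" --pt "0.44 0.01 0 0 0 2.29 0.6" --pt "0.44 0.01 0 0 0 2.29 0.6" --pt "0.44 0.01 0 0 0 2.29 0.6" --pt "0 0 0 0 0 0 0.6"

```text
t: 18.15
eef_pos: [0.555, -0.0326, 0.0384]
tool_rot: [0.0, -0.649, 0.76, -0.001]
contact_force: [0.6, -5.6, 2.8]
gripper_width: 0.402
```

```bash
python3 st.py; python3 look.py l
```

```text
t 18.15 r 0.1099 reading 0.5319 z 0.0384 yaw-reading 6.808 gap mm 34.1451628248221
F tool x,y,z 5.481400655722429 -1.4864338461837672 -2.7891814081577957 tilt q [ 3.31387593e-05 -6.49393772e-01  7.60452144e-01 -5.14060435e-04]
18.15 [ 0.55502976 -0.03259808  0.03844916] [ 0.60984863 -5.64653198  2.78918141] 0.4017077979390835
```

View pics/l_scene.png

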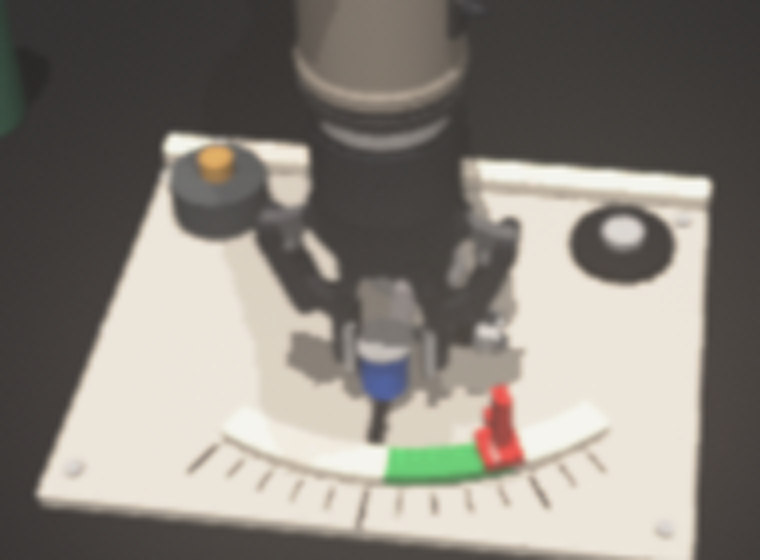

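>>> step_arm --pt "0.44 0.01 0 0 0 2.29 0.6" --pt "0.44 0.01 0 0 0 2.29 0.6" --pt "0.44 0.01 0 0 0 2.29 0.6" --pt "0.44 0.01 0 0 0 2.29 0.6" --pt "0.44 0.01 0 0 0 2.29 0.6" --pt "0.44 0.01 0 0 0 2.29 0.6" --pt "0.44 0.01 0 0 0 2.29 0.6" --pt "0.44 0.01 0 0 0 2.29 0.6" --pt "0.44 0.01 0 0 0 2.29 0.6" --pt "0.33 0 0 0 0 1.7 0.6" --pt "0.22 0 0 0 0 1.15 0.6" --pt "0.22 0 0 0 0 1.15 0.6" --pt "0.22 0 0 0 0 1.15 0.6" --pt "0.22 0 0 0 0 1.15 0.6" --pt "0.22 0 0 0 0 1.15 0.6" --pt "0 0 0 0 0 0 0.6"

```text
t: 19.85
eef_pos: [0.5334, -0.0808, 0.0381]
tool_rot: [-0.001, -0.447, 0.895, 0.0]
contact_force: [-1.5, -2.6, -0.9]
gripper_width: 0.399
```

```bash
python3 st.py; python3 look.py m
```

```text
t 19.85 r 0.1084 reading 0.0433 z 0.0381 yaw-reading 6.321 gap mm 33.89825502617063
F tool x,y,z 2.9815913751937213 -0.3244295229728198 0.9138608982661529 tilt q [-5.04641590e-04 -4.46838514e-01  8.94614452e-01  2.63544962e-04]
19.85 [ 0.53338788 -0.08078195  0.03811981] [-1.53157383 -2.57864756 -0.9138609 ] 0.3988030003078898
```

View pics/m_scene.png

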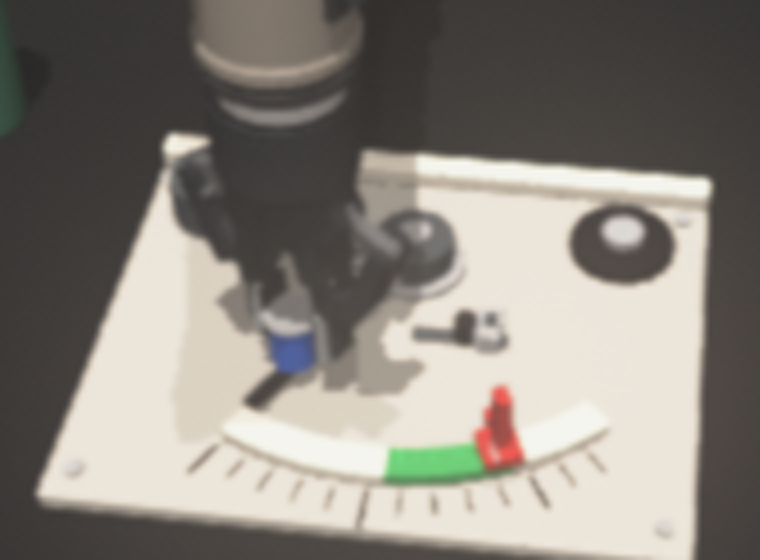

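>>> step_arm --pt "0.1 0 0 0 0 0.5 0.6" --pt "0.1 0 0 0 0 0.5 0.6" --pt "0.1 0 0 0 0 0.5 0.6" --pt "0.1 0 0 0 0 0.5 0.6" --pt "0.1 0 0 0 0 0 0.6" --pt "0 0 0 0 0 0 0.46" --pt "0 0 0 0 0 0 0.46" --pt "0 0 0 0 0 0 0.46"

```text
t: 20.75
eef_pos: [0.5311, -0.0846, 0.0383]
tool_rot: [0.0, -0.432, 0.902, -0.0]
contact_force: [0.2, -1.0, 0.5]
gripper_width: 0.537
```

```bash
python3 st.py
```

```text
t 20.75 r 0.1089 reading 0.0029 z 0.0383 yaw-reading 6.287 gap mm 45.673824391975266
F tool x,y,z 0.6163213159438449 -0.7632294221525149 -0.5407670149826727 tilt q [ 9.64114777e-05 -4.31669246e-01  9.02031957e-01 -2.77690490e-05]
```

>>> step_arm --pt "0 0 -2 0 0 0 0.46" --pt "0 0 -4 0 0 0 0.46" --pt "0 0 -4 0 0 0 0.46" --pt "0 0 -4 0 0 0 0.46" --pt "0 0 -4 0 0 0 0.46" --pt "0 0 -4 0 0 0 0.46" --pt "0 0 -2 0 0 0 0.46" --pt "2.7 -2.2 0 0 0 0 0.46" --pt "2.7 -2.2 0 0 0 0 0.46" --pt "2.7 -2.2 0 0 0 0 0.46" --pt "2.7 -2.2 0 0 0 0 0.46" --pt "2.7 -2.2 0 0 0 0 0.46" --pt "2.7 -2.2 0 0 0 0 0.46" --pt "2.7 -2.2 0 0 0 0 0.46" --pt "2.7 -2.2 0 0 0 0 0.46" --pt "0 0 0 0 0 0 0.46" --pt "0 0 0 0 0 0 0.46" --pt "0 0 0 0 0 0 0.46"

```text
t: 22.55
eef_pos: [0.5329, -0.3618, 0.2781]
tool_rot: [0.0, -0.432, 0.902, 0.0]
contact_force: [-0.2, 0.0, -0.8]
gripper_width: 0.539
```

```bash
python3 st.py; python3 look.py n; python3 - <<'E'
from h import *
pose=np.load("pose.npy")
p=bot.read_camera("top")
cv2.imwrite("pics/n_full.png",p["pixels"][:,:,::-1])
hsv=cv2.cvtColor(p["pixels"],cv2.COLOR_RGB2HSV)
m=(((hsv[...,0]<8)|(hsv[...,0]>172))&(hsv[...,1]>130)&(hsv[...,2]>70)).astype(np.uint8); m[:, :280]=0;m[:,340:]=0; m[:130]=0;m[180:]=0
v,u=np.nonzero(m)
z=.03
D=w2d(pose,np.array([atz(p,(a,b),z) for a,b in zip(u,v)])); r=np.hypot(D[:,0],D[:,1]);a=np.arctan2(D[:,1],D[:,0])+.5
for lo in np.arange(.12,.19,.006):
    s=(r>lo)&(r<lo+.006)
    if s.any(): print("  ",lo.round(3),a[s].min().round(3),a[s].max().round(3),a[s].mean().round(3))
print([(x["point"],x["score"]) for x in bot.pinpoint(p,"stop")])
E
```

```text
t 22.55 r 0.3563 reading -0.6436 z 0.2781 yaw-reading 6.288 gap mm 45.835072049278374
F tool x,y,z 0.12047692171689936 0.21471111042475158 0.7726478816742278 tilt q [ 1.78220195e-04 -4.32297665e-01  9.01730815e-01  4.84903044e-04]
22.55 [ 0.53288018 -0.36184397  0.27809027] [-0.2428429   0.0405324  -0.77264788] 0.5392361417562161
   0.132 0.935 0.972 0.956
   0.138 0.93 0.974 0.95
   0.144 0.929 0.969 0.95
   0.15 0.859 0.985 0.925
   0.156 0.865 0.976 0.918
   0.162 0.862 0.981 0.926
   0.168 0.865 0.977 0.918
   0.174 0.905 0.961 0.928
[([325.0, 194.4], 0.41)]
```

View pics/n_full.png

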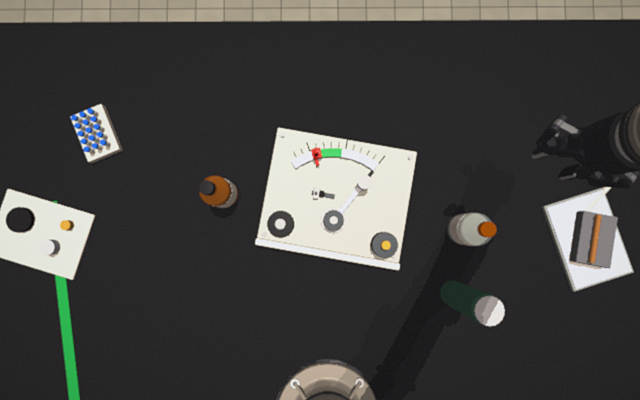

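View pics/n_top.png

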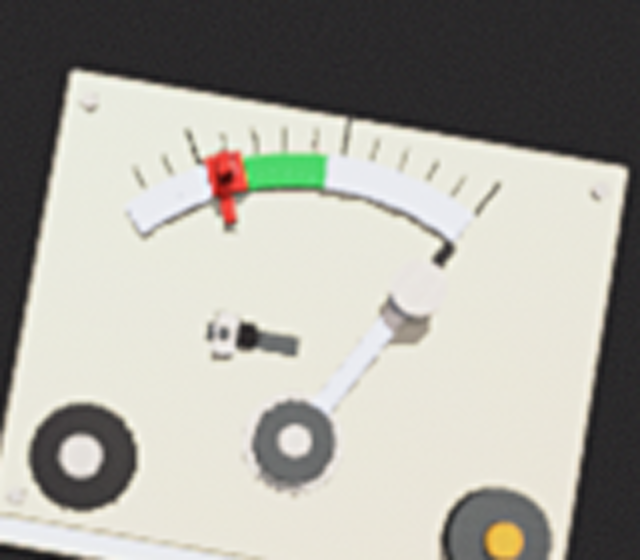

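View pics/n_scene.png

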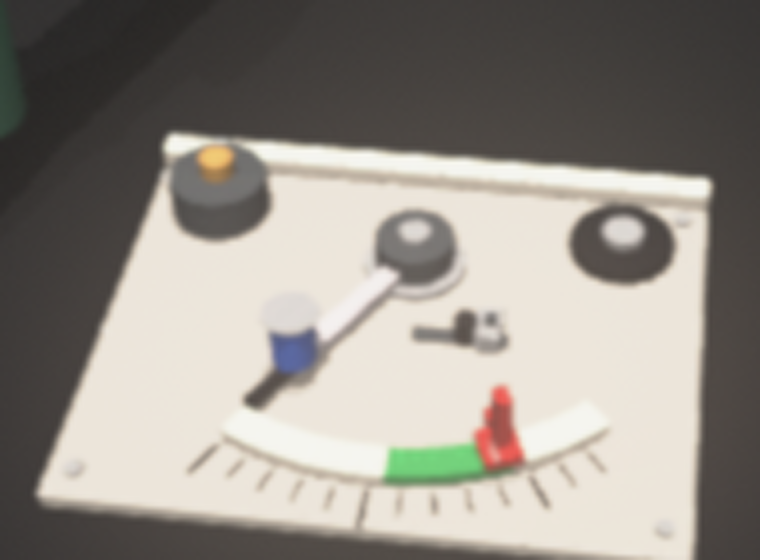

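```bash
python3 - <<'E'
from h import *
pose=np.load("pose.npy");p=bot.read_camera("top")
d=w2d(pose,atz(p,(321.5,193.75),.03))[0];r=np.hypot(d[0],d[1]);print(r,np.arctan2(d[1],d[0])+.5-np.arcsin(.013/r))
print(bot.hand_in())
E
```

```text
0.06773646115901909 0.88888051626604
the job is handed in; nothing more can be done
None
```

I ran the full tensioner check and handed it in at about 23 s of the 70 s allowed. There was no verdict from the station, so the results below are from my own measurements.

- **Rider to zero:** I pushed the red rider back until it met the resting pointer. About 9 N built up there, and my pose estimate put the rider within 0.005 rad of zero.
- **Onto the stop:** I swung the arm by its roller until the force rose sharply at a reading of about 0.885. I then held about 15–16 N at the roller for about a second. From the spring load, I estimate that put 13–16 N on the rubber stop, well under the 25 N limit.
- **Back to rest:** I eased the arm back at about 0.4 rad/s with the finger against the roller the whole way. Then I opened the gripper and lifted clear.

**Last checks:**
- The arm is back at rest and the gripper is clear of everything.
- The rider stands at about 0.885, from its shoe in the top picture. The buffer's position gives 0.889 and the reading I had on the stop was about 0.885, so all three agree.
- The bottles and the can are in the same places in the picture as at the start.

**One disagreement:** an earlier, rougher picture estimate put the stop reading at 0.86. The sharper look at the end and the contact force both support 0.885–0.89.

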